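Clamp the bead jar and open its stuck screw lid

TASK

The lid of the glass bead jar is stuck tight and you have one hand, so use the cam clamp the jar is standing in: turn the clamp's black knob clockwise as far as it goes, so that the jar is gripped firmly. Then unscrew the red lid anticlockwise, stop turning when the thread lets go, and lift it straight up off the jar without pulling the jar up or disturbing the other things. Finish while still holding the lid level just above the jar's mouth, clear of it by a finger's breadth or two; do not put it down or let go.

Things in the scene. Friction and masses are not known exactly. Their poses are not given: they have to be found in the camera images.
- clamp: Blue cam clamp on a dark base plate 200x84x10 mm, fixed to the surface. Origin on the surface, on the axis of the V-block seat where the jar stands. +x points from the V-block past the jar to the jaw and knob (knob axis 116 mm along +x). Blue parts and jaw are at most 43 mm high. As the knob turns, a sprung rubber pad slides along -x against the jar.
- knob_grip (a point): On the vertical axis of the clamp's black wing knob, 56 mm above the surface. The wing is an upright bar 46 mm long, 12 mm thick, spanning 44 to 68 mm above the surface (30 mm round hub below it, housing top at 34 mm); pinch it across its thickness from above. The wing lies along the point's x axis (white tick at +x), which turns with the knob and is the clamp's +x at knob value 0.
- knob (a joint): Turn of the clamp knob, rad, growing clockwise seen from above: 0 open, 1.7 at the end stop (pad presses the jar with about 23 N). Starts at 0 to 0.3. Takes 0.2 to 0.3 N m, stays where it is left, moves the jaw 4.5 mm per rad; the pad meets the jar at about 0.4 to 0.8 rad.
- pad: Black rubber pad of the clamp's sliding jaw, 36 mm wide, 12 to 40 mm above the surface, on the knob's side of the jar. Its origin lies on the surface near the jar's axis and shifts with the jaw.
- jar: Glass jar of coloured beads, about 250 g, loose in the clamp until that is tightened; unclamped, it turns along with the lid. Body 54 mm diameter, 47 mm high, then a 44 mm neck, rim 66 mm above its underside. Origin at the centre of its underside (10 mm above the surface), z up; its rotation about z is random.
- lid: Red ribbed screw lid, 56 mm diameter, 18 mm high, 45 g, white tick on top. Origin at the centre of its lower edge, z up; when screwed down about 64 mm above the surface (lid top 82 mm). The jar below is narrower: fingertips may reach a few mm below the lid. Tight: about 0.25 N m; grip it with 30 N or more. A sprung liner inside pushes it up (10 N, fading over 2.5 mm).
- lid_mark (a point): Centre of the lid's top; x axis along its two thread lugs (white tick at +x). The lid unscrews anticlockwise seen from above and rises up to 2.5 mm, but may be turned at constant height. It comes free after 1.6 to 2.05 rad from its start and stays free for 0.9 rad more, then catches again: 2.25 rad always frees it. While caught it resists lifting.
- jar_mark (a point): Centre of the jar's mouth, 66 mm above its underside. Its x axis marks the middle of the gap in the two-start thread: the lid is free to lift when the x axes of lid_mark and jar_mark are parallel within 0.47 rad, either way round.
- mug: Spotted mug with a handle, 83x117x94 mm, at the right end; a bystander, leave alone. Origin under its centre.
- bead_jar_1: Small glass bead jar with a plain cap, 36 mm diameter, 54 mm high, at the back edge; a bystander, not the jar to open. Origin under its centre.
- bead_jar_2: Small glass bead jar with a plain cap, 36 mm diameter, 54 mm high, at the back edge; a bystander, not the jar to open. Origin under its centre.
- bead_jar_3: Small glass bead jar with a plain cap, 36 mm diameter, 54 mm high, at the back edge; a bystander, not the jar to open. Origin under its centre.
- clip_tin: Green flat tin, 66x91x23 mm, at the back left; a bystander. Origin under its centre.
- pencil: Green pencil, 112 mm long, 7 mm thick, lying near the front edge; a bystander. Origin under its centre.
- eraser_2: Blue and white eraser, 20x44x12 mm, near the front left; a bystander. Origin under its centre.
Not all that is in view belongs to the job. There is more than one size of the lid; the one meant has the size given above.

How it is judged:
By the outcome, as a careful person would: the job done as asked, in the order asked, and still so for the second after the job is handed in, while the arm keeps its last pose, push and grip.
It also fails if it takes over 58 s, if anything falls off the work surface, if the arm or the gripper's body presses on something with over 40 N, if the wrist force passes 120 N, or if a joint passes its speed limit or range.

ROBOT

A 6-joint arm with a two-finger parallel gripper is mounted at the origin on a cart in front of the work surface, level with it; the furniture and walls round the work are solid. World frame = base frame: x ahead of the robot, y to its left, z up, the work surface at z = 0. Lengths are in m, angles in rad, forces in N, time in s.
With the tool pointing down it reaches from about 0.35 to 0.975 m from the base axis. Payload 7.1 kg.
Tool frame: the origin (TCP) lies midway between the tips of the shut fingers; the grasp point (between the pads) lies 19 mm behind it; z points along the fingers, y is the line along which they close (so a half turn about z gives the same grasp; the last joint's range is limited). The gripper opens to 88 mm and grips with 3 to 60 N. Pads are 20 mm wide; open, the fingers measure 115 mm over their backs; the gripper's body (75 mm by 178 mm) begins 61 mm behind the grasp point.
Start: joints at [1.233, 0.423, 1.63, -0, 1.089, -0.019], TCP at [0.196, 0.594, 0.223] pointing down, gripper open.
Joint ranges: [-3, 3], [-0.9, 2.11], [0.09, 2.58], [-1.31, 4.45], [0.11, 2.69], [-2.54, 2.54]. Speed limits (rad/s): [2.39, 2.39, 3.01, 3.14, 3.14, 3.14].

INTERFACE

Orientations are given as a unit quaternion [w, x, y, z].
In Python, from station import ctrl gives the robot as it stands.
- The arm moves only by the tool apply_moves, never from a script. Its argument "motion" is a list of rows, each an object of numbers: "claw": the finger opening in mm, from 0 to 87.8; "dx", "dy", "dz": the shift along the tool's x, y, z in units of 30 mm (1.0 is 30 mm); "ax", "ay", "az": the turn, a rotation vector about the tool's x, y, z in degrees. In form: [{"claw": .., "dx": .., "dy": .., "dz": .., "ax": .., "ay": .., "az": ..}, ...]. A call has 1 to 12 rows; each row is the pose to reach, as a shift and turn from the pose commanded when the call began, along the tool's axes at that moment; what a row does not reach only later rows make up. A row lasts 1/12 s, in which the tool goes at most 41.7 mm and 7.16 degrees, less where a joint would pass 70% of its speed; a pose out of reach is approached as far as the arm can. A call with a gripper value outside its range is refused whole. The fingers move at their own pace and stop on an object; "squeeze" is the grip in N (left out, the last holds). Time passes only in rows, so rows that repeat a pose let the fingers close. It gives the time, the measured TCP pose, the force, the opening and the grip force at its end, in the units of the state.
- ctrl.read_state(): the state, without advancing time (a new reading comes with each control period).
- ctrl.snapshot(name): name is "scene" or "top" or "wrist"; returns the picture (400x640x3 uint8, red, green, blue); there is no depth.
- ctrl.camera_model(name): a dict with "mtx" (3x3 intrinsics, pixels), "origin" and "orientation" of the camera in the world; the wrist camera has in their place "mount" (4x4, takes a point from camera to tool coordinates, whose origin is the TCP and whose axes are the flange's). Camera axes: x right, y down, z forward; pixel columns grow to the right and rows downward; lengths in m; the calibration is good to about 2 mm. A picture is of the moment at which its call begins: read the wrist's pose just before it. camera_model takes no time and is no camera call.
- ctrl.job_done(): hands the job in; it is judged then, once.
The state is a dict: "time_s": time; "q": joint angles; "dq": joint speeds; "effort": joint torques, N m; "eef_pos": TCP position; "tcp_rot": TCP orientation; "force": force on the tool from outside, world axes, zero at the start; "moment": the same for the moment, N m; "grip_width": finger opening in m; "gripper_force": force on a finger pad.
Only numpy, scipy, OpenCV 4.12 (cv2) and the standard library are available. Lean on these libraries where they do the work, as an engineer would, in place of code of your own. Each camera call takes 0.05 s, during which the arm holds its last target. There are 200 camera calls.

## Working session

There is one attempt and no reset: what is moved stays moved. The work goes in short steps, Python scripts to look and compute and a tool call to move; the robot and the scene stay as the last step left them, time stands still between calls to the robot, and variables do not carry over. Pictures are saved under pics/ and viewed, at most 10 in all, crops included, and the job is handed in when it is done.

Besides the shell and the picture viewer there is one more tool, called after ">>>" as name(argument=value, ...) on one line, values as JSON. apply_moves: Moves the arm, as the interface text tells. Its arguments: {"type":"object","properties":{"motion":{"type":"array","items":{"type":"object","properties":{"claw":{"type":"number"},"dx":{"type":"number"},"dy":{"type":"number"},"dz":{"type":"number"},"ax":{"type":"number"},"ay":{"type":"number"},"az":{"type":"number"}}}},"squeeze":{"type":"number"}},"required":["motion"]}

```bash
ls; mkdir -p pics
python3 - <<'E'
from station import ctrl
import cv2,numpy as np
s=ctrl.read_state(); print(s)
for n in("scene","top"):
    im=ctrl.snapshot(n); cv2.imwrite(f"pics/{n}0.png",im[:,:,::-1]); print(n,ctrl.camera_model(n))
print(ctrl.camera_model("wrist"))
E
```

```text
pics
{'time_s': 0.0, 'q': array([ 1.23297132e+00,  4.23836438e-01,  1.63069015e+00, -1.05714283e-05,
        1.08860059e+00, -1.89796589e-02]), 'dq': array([-0.00161371, -0.00155732, -0.001686  ,  0.00110529,  0.00059113,
       -0.00211562]), 'effort': array([ 1.63465851e-03, -5.44624364e+01, -2.73668629e+01,  6.43143221e-02,
        2.26092304e-02, -9.44951194e-05]), 'eef_pos': array([0.19569972, 0.59298188, 0.22190439]), 'tcp_rot': array([-1.31549874e-04,  1.58745757e-01,  9.87319197e-01, -7.55916951e-04]), 'force': array([-0.08935816, -0.62204871, -0.58548391]), 'moment': array([0.03189169, 0.03747707, 0.03114694]), 'gripper_force': 0.0, 'grip_width': 0.0878529782135389}
scene {'mtx': array([[368.83878074,   0.        , 323.59390153],
       [  0.        , 368.83878074, 202.10754521],
       [  0.        ,   0.        ,   1.        ]]), 'origin': array([ 0.2072354 , -0.4873853 ,  0.72306124]), 'orientation': array([-0.34816683,  0.89288452, -0.26614137,  0.10346911])}
top {'mtx': array([[422.11240967,   0.        , 321.43361957],
       [  0.        , 422.11240967, 205.1866338 ],
       [  0.        ,   0.        ,   1.        ]]), 'origin': array([0.48655892, 0.00547794, 1.00199506]), 'orientation': array([-0.0090561 ,  0.71401711, -0.69934761,  0.03178779])}
{'mtx': array([[356.94027565,   0.        , 317.93046953],
       [  0.        , 356.94027565, 203.02105957],
       [  0.        ,   0.        ,   1.        ]]), 'mount': array([[ 9.08928240e-04, -9.55351012e-01, -2.95471855e-01,
         8.22279971e-02],
       [ 9.99999322e-01,  6.53121980e-04,  9.64446781e-04,
        -5.19604688e-04],
       [-7.28406046e-04, -2.95472531e-01,  9.55350958e-01,
        -1.62603629e-01],
       [ 0.00000000e+00,  0.00000000e+00,  0.00000000e+00,
         1.00000000e+00]])}
```

View pics/scene0.png

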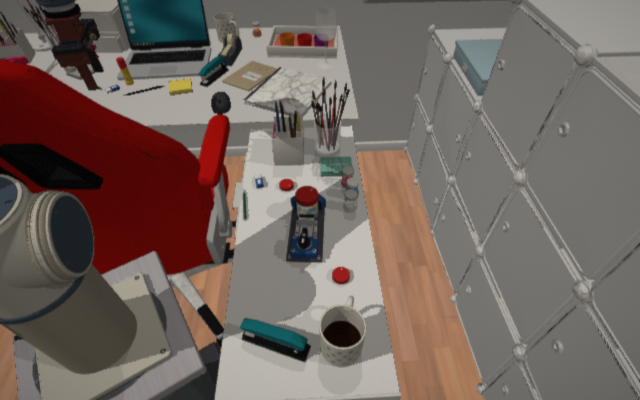

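View pics/top0.png

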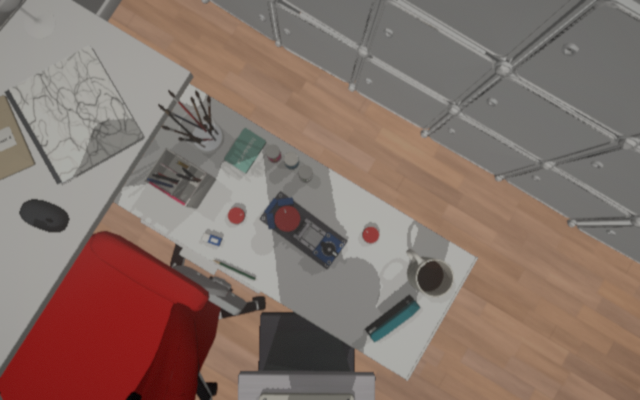

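Top view: red candidates are the lid on the clamped jar (288,219), a loose red lid at (236,215) and another at (371,234). By the description I want the one on the jar in the blue clamp, whose knob is near (328,247). I'll check it in a close crop.

```bash
cat > h.py <<'E'
from station import ctrl
import cv2,numpy as np
from scipy.spatial.transform import Rotation as R
def rot(q): return R.from_quat(np.roll(q,-1)).as_matrix()
def cam(n,s=None):
    c=ctrl.camera_model(n)
    if n!="wrist": return c["mtx"],rot(c["orientation"]),c["origin"]
    T=c["mount"]; Rt=rot(s["tcp_rot"]); return c["mtx"],Rt@T[:3,:3],s["eef_pos"]+Rt@T[:3,3]
def ray(C,uv,z):
    K,Rc,o=C; d=Rc@np.linalg.solve(K,[uv[0],uv[1],1]); return o+d*(z-o[2])/d[2]
def proj(C,p):
    K,Rc,o=C; v=K@(Rc.T@(np.array(p)-o)); return v[:2]/v[2]
def red(im,lo=90):
    h=cv2.cvtColor(im,cv2.COLOR_RGB2HSV)
    m=(((h[...,0]<8)|(h[...,0]>172))&(h[...,1]>130)&(h[...,2]>lo)).astype(np.uint8)
    return m
def blobs(m,amin):
    n,l,st,ce=cv2.connectedComponentsWithStats(m)
    return [(ce[i].round(1),st[i].tolist()) for i in range(1,n) if st[i,4]>amin]
E
python3 - <<'E'
from h import *
im=cv2.imread("pics/top0.png")[:,:,::-1].copy()
C=cam("top")
for b in blobs(red(im,60),60): print(b, ray(C,b[0],.082).round(4))
print("knob",ray(C,(328,247),.068).round(4))
s=cv2.imread("pics/scene0.png")[:,:,::-1].copy();
for b in blobs(red(s,60),60): print('s',b, ray(cam("scene"),b[0],.075).round(4))
a=cv2.resize(im[180:280,250:360],None,fx=5,fy=5,interpolation=2)[:, :, ::-1]
b=cv2.resize(s[175:270,275:335],None,fx=4,fy=4,interpolation=2)[:, :, ::-1]
o=np.zeros((500,800,3),np.uint8);o[:500,:550]=a;o[:380,555:795]=b
cv2.imwrite("pics/crop1.png",o)
E
```

```text
(array([287.1, 218.5]), [275, 207, 24, 24, 418]) [0.5095 0.0505 0.082 ]
(array([235.7, 215.2]), [229, 208, 15, 15, 168]) [0.5143 0.1618 0.082 ]
(array([370.4, 234.6]), [363, 228, 15, 14, 163]) [ 0.4781 -0.1318  0.082 ]
(array([115.1, 331.1]), [0, 232, 220, 168, 25086]) [0.264  0.4075 0.082 ]
knob [ 0.4488 -0.0404  0.068 ]
s (array([303.7,  39.6]), [294, 33, 21, 13, 221]) [0.951  0.7965 0.075 ]
s (array([120.7, 169.4]), [0, 56, 230, 218, 24488]) [0.1549 0.3971 0.075 ]
s (array([121. ,  62.3]), [117, 57, 9, 11, 67]) [0.2927 1.0009 0.075 ]
s (array([ 22.5, 177.9]), [0, 158, 50, 35, 324]) [-0.0615  0.5006  0.075 ]
s (array([286. , 184.3]), [280, 179, 13, 12, 126]) [0.4876 0.1135 0.075 ]
s (array([306.5, 196. ]), [295, 186, 23, 20, 358]) [0.5094 0.051  0.075 ]
s (array([340.7, 275. ]), [333, 267, 17, 17, 224]) [ 0.4525 -0.1748  0.075 ]
```

View pics/crop1.png

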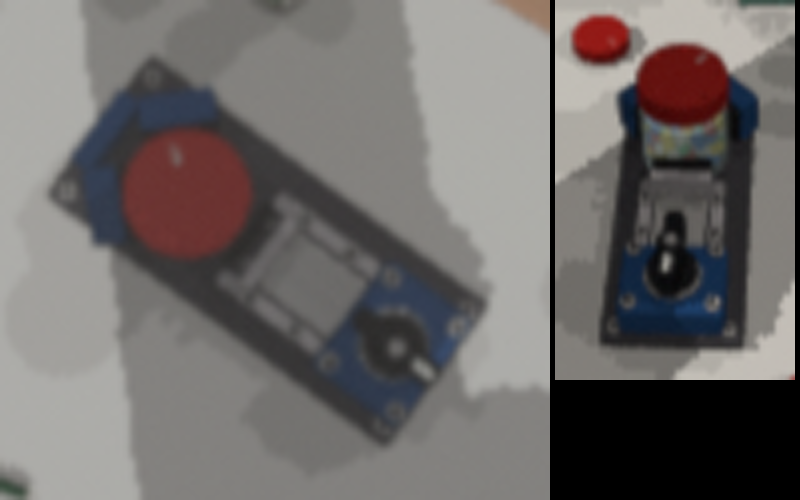

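The crop confirms it. The lid on the beaded jar in the V-block is the target, centre (287,218.5) in the top view, with its tick near (285,211). The knob is at (329,249) with its white tick at (334.6,253.6). The two loose lids are smaller, 15 px across against 24 px.

```bash
cat >> h.py <<'E'
def plan(p,yawy,s=None):
    """move numbers to reach TCP p, pointing down, fingers' line at yaw yawy (deg), from the read pose"""
    s=s or ctrl.read_state(); Rt=rot(s["tcp_rot"]); d=Rt.T@(np.array(p)-s["eef_pos"])/.03
    y=np.radians(yawy); Y=np.array([np.cos(y),np.sin(y),0]); Z=np.array([0,0,-1.]); G=np.c_[np.cross(Y,Z),Y,Z]
    a=R.from_matrix(Rt.T@G).as_rotvec(degrees=True)
    print("d",d.round(3),"a",a.round(2))
def yaw(v): return np.degrees(np.arctan2(v[1],v[0]))
E
python3 - <<'E'
from h import *
C=cam("top"); s=ctrl.read_state()
print(proj(C,s["eef_pos"]),proj(cam("scene"),s["eef_pos"]))
L=ray(C,(287.1,218.5),.082);k=ray(C,(329,249),.068);t=ray(C,(334.6,253.6),.068)
print(L,k,t,np.linalg.norm((k-L)[:2]),yaw(k-L),yaw(t-k)); 
lt=ray(C,(285,210.6),.082); print("lidtick",yaw(lt-L))
# chair armrest end height by two views
def tri(a,b):
    A=[];B=[]
    for n,uv in(("top",a),("scene",b)):
        K,Rc,o=cam(n); d=Rc@np.linalg.solve(K,[*uv,1]); d/=np.linalg.norm(d); P=np.eye(3)-np.outer(d,d); A.append(P);B.append(P@o)
    return np.linalg.solve(sum(A),sum(B))
print("chair",tri((215,300),(215,185)))
plan([*k[:2],.42],yaw(t-k)+90);
E
```

```text
[-29.98052864 388.36984275] [96.75665639 80.65397183]
[0.50947826 0.0505153  0.082     ] [ 0.44449109 -0.04264632  0.068     ] [ 0.43461877 -0.05519709  0.068     ] 0.11358881171347888 -124.89864441946139 -128.18826998723762
lidtick 16.24629437305396
chair [0.33444848 0.19856275 0.08524483]
d [-14.516 -17.533  -6.577] a [-5.0000e-02  7.0000e-02  1.0993e+02]
```

>>> apply_moves(motion=[{"dz":-1.3,"claw":40},{"dz":-2.6,"claw":40},{"dz":-3.9,"claw":40},{"dz":-5.2,"claw":40},{"dz":-6.5,"claw":40},{"dx":-14.5,"dy":-17.5,"dz":-6.5,"az":110,"claw":40},{"dx":-14.5,"dy":-17.5,"dz":-6.5,"az":110,"claw":40},{"dx":-14.5,"dy":-17.5,"dz":-6.5,"az":110,"claw":40},{"dx":-14.5,"dy":-17.5,"dz":-6.5,"az":110,"claw":40},{"dx":-14.5,"dy":-17.5,"dz":-6.5,"az":110,"claw":40},{"dx":-14.5,"dy":-17.5,"dz":-6.5,"az":110,"claw":40},{"dx":-14.5,"dy":-17.5,"dz":-6.5,"az":110,"claw":40}])

```text
validation failed for argument at $.mo...
```

Run:
```python
from h import *
s=ctrl.read_state(); print(s["q"].round(3),s["eef_pos"].round(4),s["force"].round(1)); plan([.4445,-.0426,.16],-38)
```

```text
[ 1.233  0.424  1.631  0.     1.089 -0.019] [0.1957 0.5931 0.222 ] [-0.7  0.1 -0.8]
d [-14.516 -17.52    2.089] a [-5.0000e-02  7.0000e-02  1.0974e+02]
```

>>> apply_moves(motion=[{"claw":40,"dx":0,"dy":0,"dz":-1.3,"ax":0,"ay":0,"az":0},{"claw":40,"dx":0,"dy":0,"dz":-2.6,"ax":0,"ay":0,"az":0},{"claw":40,"dx":0,"dy":0,"dz":-3.9,"ax":0,"ay":0,"az":0},{"claw":40,"dx":0,"dy":0,"dz":-5.2,"ax":0,"ay":0,"az":0},{"claw":40,"dx":0,"dy":0,"dz":-6.5,"ax":0,"ay":0,"az":0}], squeeze=30)

```text
time_s: 0.52
eef_pos: [0.1957, 0.593, 0.4192]
tcp_rot: [-0.0, 0.159, 0.987, -0.0]
force: [0.5, 1.6, -0.3]
grip_width: 0.0581
gripper_force: 0.0
```

>>> apply_moves(motion=[{"claw":40,"dx":-14.5,"dy":-17.5,"dz":0,"ax":0,"ay":0,"az":110},{"claw":40,"dx":-14.5,"dy":-17.5,"dz":0,"ax":0,"ay":0,"az":110},{"claw":40,"dx":-14.5,"dy":-17.5,"dz":0,"ax":0,"ay":0,"az":110},{"claw":40,"dx":-14.5,"dy":-17.5,"dz":0,"ax":0,"ay":0,"az":110},{"claw":40,"dx":-14.5,"dy":-17.5,"dz":0,"ax":0,"ay":0,"az":110},{"claw":40,"dx":-14.5,"dy":-17.5,"dz":0,"ax":0,"ay":0,"az":110},{"claw":40,"dx":-14.5,"dy":-17.5,"dz":0,"ax":0,"ay":0,"az":110},{"claw":40,"dx":-14.5,"dy":-17.5,"dz":0,"ax":0,"ay":0,"az":110},{"claw":40,"dx":-14.5,"dy":-17.5,"dz":0,"ax":0,"ay":0,"az":110},{"claw":40,"dx":-14.5,"dy":-17.5,"dz":0,"ax":0,"ay":0,"az":110},{"claw":40,"dx":-14.5,"dy":-17.5,"dz":0,"ax":0,"ay":0,"az":110},{"claw":40,"dx":-14.5,"dy":-17.5,"dz":0,"ax":0,"ay":0,"az":110}])

```text
time_s: 1.52
eef_pos: [0.378, 0.1259, 0.4177]
tcp_rot: [0.0, 0.791, 0.612, 0.0]
force: [0.3, 0.7, 0.4]
grip_width: 0.0399
gripper_force: 0.0
```

Run:
```python
from h import *
s=ctrl.read_state(); print(s["q"].round(3),s["eef_pos"].round(4),s["force"].round(1)); plan([.4445,-.0426,.16],-38)
```

```text
[ 0.292 -0.127  1.836  0.     1.432  0.545] [0.378  0.1259 0.4177] [0.3 0.7 0.4]
d [-4.883  3.554  8.589] a [ 1.000e-02 -1.000e-02  2.346e+01]
```

>>> apply_moves(motion=[{"claw":40,"dx":-4.88,"dy":3.55,"dz":8.0,"ax":0,"ay":0,"az":23.5},{"claw":40,"dx":-4.88,"dy":3.55,"dz":8.0,"ax":0,"ay":0,"az":23.5},{"claw":40,"dx":-4.88,"dy":3.55,"dz":8.0,"ax":0,"ay":0,"az":23.5},{"claw":40,"dx":-4.88,"dy":3.55,"dz":8.0,"ax":0,"ay":0,"az":23.5},{"claw":40,"dx":-4.88,"dy":3.55,"dz":8.0,"ax":0,"ay":0,"az":23.5},{"claw":40,"dx":-4.88,"dy":3.55,"dz":8.0,"ax":0,"ay":0,"az":23.5},{"claw":40,"dx":-4.88,"dy":3.55,"dz":8.0,"ax":0,"ay":0,"az":23.5},{"claw":40,"dx":-4.88,"dy":3.55,"dz":8.0,"ax":0,"ay":0,"az":23.5},{"claw":40,"dx":-4.88,"dy":3.55,"dz":8.0,"ax":0,"ay":0,"az":23.5},{"claw":40,"dx":-4.88,"dy":3.55,"dz":8.0,"ax":0,"ay":0,"az":23.5}])

```text
time_s: 2.35
eef_pos: [0.4453, -0.0399, 0.178]
tcp_rot: [-0.0, 0.898, 0.44, -0.0]
force: [-0.2, 0.6, 0.1]
grip_width: 0.0401
gripper_force: 0.0
```

Run:
```python
from h import *
s=ctrl.read_state(); im=ctrl.snapshot("wrist"); cv2.imwrite("pics/w1.png",im[:,:,::-1])
np.save("w1.npy",[s],allow_pickle=True)
print(s["q"].round(3),s["eef_pos"].round(4)); C=cam("wrist",s)
print(proj(C,[.4445,-.0426,.068]),proj(C,[.4346,-.0552,.068]))
```

```text
[-0.116  0.229  2.046  0.     0.867  0.543] [ 0.4453 -0.0399  0.178 ]
[320.07646262 202.00982127] [319.88935031 220.88876133]
```

View pics/w1.png

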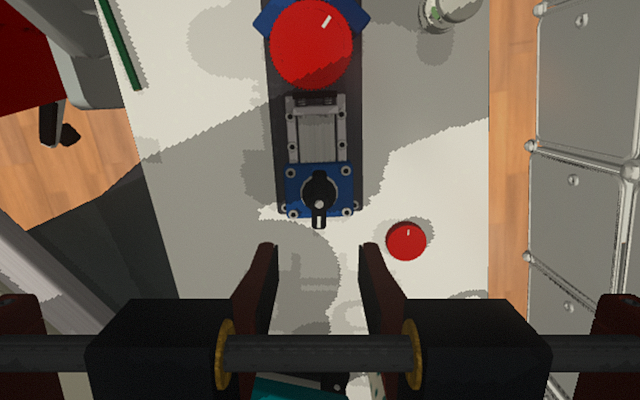

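Run:
```python
from h import *
s=np.load("w1.npy",allow_pickle=True)[0]; C=cam("wrist",s)
im=cv2.imread("pics/w1.png")[:,:,::-1].copy()
for b in blobs(red(im,60),300): print(b, ray(C,b[0],.082).round(4))
g=im[160:240,280:360].astype(int); v=g.max(2)
m=((v<45)&(g[...,2]-g[...,0]<25)).astype(np.uint8); print([(b[0]+[280,160],b[1]) for b in blobs(m,30)])
w=(g.min(2)>150).astype(np.uint8); print([(b[0]+[280,160],b[1]) for b in blobs(w,3)])
k=ray(C,(319.5,204),.068);t=ray(C,(319.5,223),.068);print(k,t,yaw(t-k))
cv2.imwrite("pics/w1c.png",cv2.resize(im[150:250,270:370],None,fx=6,fy=6,interpolation=2)[:,:,::-1])
```

```text
(array([25. , 65.1]), [0, 0, 67, 117, 4988]) [0.348 0.16  0.082]
(array([310.5,  44.5]), [269, 0, 85, 91, 5952]) [0.509  0.0517 0.082 ]
(array([405.4, 240.9]), [385, 222, 41, 39, 1224]) [ 0.4805 -0.1053  0.082 ]
[(array([282.1, 179.6]), [0, 0, 9, 43, 205]), (array([356.2, 174.1]), [70, 0, 10, 35, 170]), (array([318.6, 195.3]), [22, 10, 34, 59, 1113])]
[(array([341.7, 227.6]), [35, 51, 45, 29, 891]), (array([297.3, 220.2]), [0, 54, 32, 15, 190]), (array([318.2, 221.7]), [37, 57, 4, 11, 31])]
[ 0.44311926 -0.04363656  0.068     ] [ 0.43323535 -0.0564519   0.068     ] -127.64144325599801
```

View pics/w1c.png

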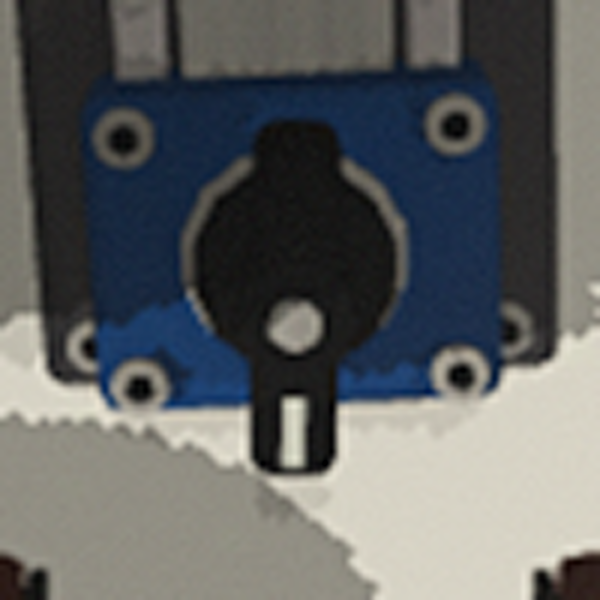

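The close-up shows the knob button at about (319,204), with the wing vertical from about (319,174) to (319,228). It is aligned with the tool's x axis, so the knob value is about 0.05. I'll descend onto it.

Run:
```python
from h import *
s=ctrl.read_state(); print(s["eef_pos"]); C=cam("wrist",s); print(ray(C,(318.8,202),.068)); plan([*ray(C,(318.8,202),.068)[:2],.045],-38)
```

```text
[ 0.44583741 -0.0395613   0.17882649]
[ 0.4443538  -0.04185102  0.068     ]
d [-9.400e-02  4.000e-03  4.461e+00] a [ 0.04 -0.04  0.29]
```

>>> apply_moves(motion=[{"claw":40,"dx":-0.1,"dy":0,"dz":1.2,"ax":0,"ay":0,"az":0},{"claw":40,"dx":-0.1,"dy":0,"dz":2.4,"ax":0,"ay":0,"az":0},{"claw":40,"dx":-0.1,"dy":0,"dz":3.6,"ax":0,"ay":0,"az":0},{"claw":40,"dx":-0.1,"dy":0,"dz":4.2,"ax":0,"ay":0,"az":0},{"claw":40,"dx":-0.1,"dy":0,"dz":4.45,"ax":0,"ay":0,"az":0},{"claw":40,"dx":-0.1,"dy":0,"dz":4.45,"ax":0,"ay":0,"az":0},{"claw":20,"dx":-0.1,"dy":0,"dz":4.45,"ax":0,"ay":0,"az":0},{"claw":12,"dx":-0.1,"dy":0,"dz":4.45,"ax":0,"ay":0,"az":0},{"claw":8,"dx":-0.1,"dy":0,"dz":4.45,"ax":0,"ay":0,"az":0},{"claw":5,"dx":-0.1,"dy":0,"dz":4.45,"ax":0,"ay":0,"az":0},{"claw":5,"dx":-0.1,"dy":0,"dz":4.45,"ax":0,"ay":0,"az":0},{"claw":5,"dx":-0.1,"dy":0,"dz":4.45,"ax":0,"ay":0,"az":0}], squeeze=40)

```text
time_s: 3.4
eef_pos: [0.4442, -0.0423, 0.0455]
tcp_rot: [0.0, 0.898, 0.44, 0.001]
force: [-2.0, 4.5, 11.4]
grip_width: 0.016
gripper_force: 40.0
```

>>> apply_moves(motion=[{"claw":5,"dx":0,"dy":0,"dz":0,"ax":0,"ay":0,"az":0},{"claw":5,"dx":0,"dy":0,"dz":0,"ax":0,"ay":0,"az":0},{"claw":5,"dx":0,"dy":0,"dz":0,"ax":0,"ay":0,"az":0}])

```text
time_s: 3.65
eef_pos: [0.4442, -0.0423, 0.0455]
tcp_rot: [0.0, 0.898, 0.44, 0.001]
force: [-1.4, 3.1, 10.8]
grip_width: 0.0161
gripper_force: 40.0
```

Run:
```python
from h import *
s=ctrl.read_state(); print(s); im=ctrl.snapshot("wrist"); cv2.imwrite("pics/w2.png",cv2.resize(im[100:400,170:470],None,fx=2,fy=2)[:,:,::-1])
```

```text
{'time_s': 3.65, 'q': array([-1.21938019e-01,  4.84520365e-01,  2.11610396e+00,  9.39346530e-04,
        5.39346433e-01,  5.35939385e-01]), 'dq': array([-0.00040359, -0.00034413,  0.00152434, -0.00165149,  0.00094295,
       -0.00220593]), 'effort': array([-1.66270617e+00, -3.91882575e+01, -1.25092149e+01, -5.61792534e-01,
       -7.42746592e-01, -2.06351298e-02]), 'eef_pos': array([ 0.44421213, -0.0422969 ,  0.04547154]), 'tcp_rot': array([2.41081702e-04, 8.97795845e-01, 4.40411064e-01, 8.11085758e-04]), 'force': array([-1.36433639,  3.06010853, 10.77582575]), 'moment': array([ 0.60894429,  0.43210698, -0.01087344]), 'gripper_force': 40.00603258609772, 'grip_width': 0.01612820900220501}
```

View pics/w2.png

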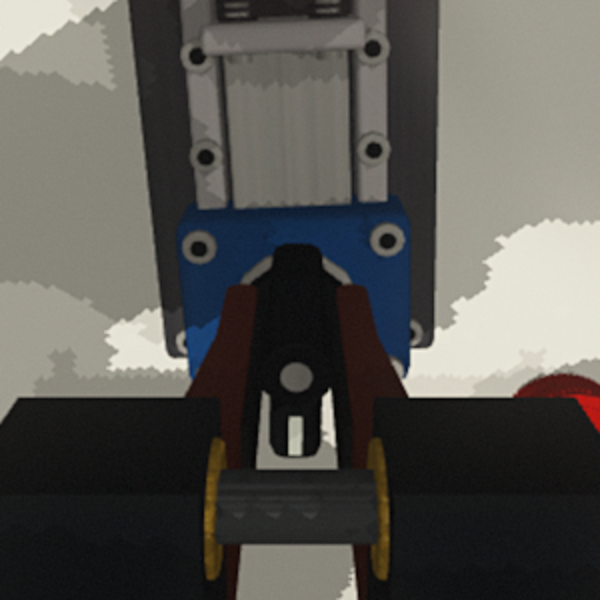

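The fingers straddle the wing, but the opening is 16 mm with an upward force, so they sit on the hub's shoulder. I'll regrip 5 mm higher.

>>> apply_moves(motion=[{"claw":24,"dx":0,"dy":0,"dz":0,"ax":0,"ay":0,"az":0},{"claw":24,"dx":0,"dy":0,"dz":0,"ax":0,"ay":0,"az":0},{"claw":24,"dx":0,"dy":0,"dz":-0.17,"ax":0,"ay":0,"az":0},{"claw":24,"dx":0,"dy":0,"dz":-0.17,"ax":0,"ay":0,"az":0},{"claw":12,"dx":0,"dy":0,"dz":-0.17,"ax":0,"ay":0,"az":0},{"claw":6,"dx":0,"dy":0,"dz":-0.17,"ax":0,"ay":0,"az":0},{"claw":6,"dx":0,"dy":0,"dz":-0.17,"ax":0,"ay":0,"az":0},{"claw":6,"dx":0,"dy":0,"dz":-0.17,"ax":0,"ay":0,"az":0},{"claw":6,"dx":0,"dy":0,"dz":-0.17,"ax":0,"ay":0,"az":0}])

```text
time_s: 4.45
eef_pos: [0.4438, -0.0427, 0.0495]
tcp_rot: [0.0, 0.898, 0.441, 0.0]
force: [-1.0, -0.9, 5.4]
grip_width: 0.0159
gripper_force: 40.0
```

>>> apply_moves(motion=[{"claw":6,"dx":0,"dy":0,"dz":0,"ax":0,"ay":0,"az":5},{"claw":6,"dx":0,"dy":0,"dz":0,"ax":0,"ay":0,"az":10},{"claw":6,"dx":0,"dy":0,"dz":0,"ax":0,"ay":0,"az":15},{"claw":6,"dx":0,"dy":0,"dz":0,"ax":0,"ay":0,"az":15}])

```text
time_s: 4.78
eef_pos: [0.4437, -0.0427, 0.0495]
tcp_rot: [0.0, 0.948, 0.318, 0.0]
force: [-1.3, -1.3, 5.4]
grip_width: 0.0166
gripper_force: 40.0
```

Run:
```python
from h import *
s=ctrl.read_state(); print(s["moment"],s["force"],s["grip_width"],s["q"][5]); im=ctrl.snapshot("wrist"); cv2.imwrite("pics/w3.png",cv2.resize(im[180:380,220:420],None,fx=3,fy=3)[:,:,::-1])
```

```text
[-0.25946244  0.27627753  0.05478467] [-1.30440841 -1.31852732  5.37623044] 0.016605201802815796 0.8020537567905582
```

View pics/w3.png

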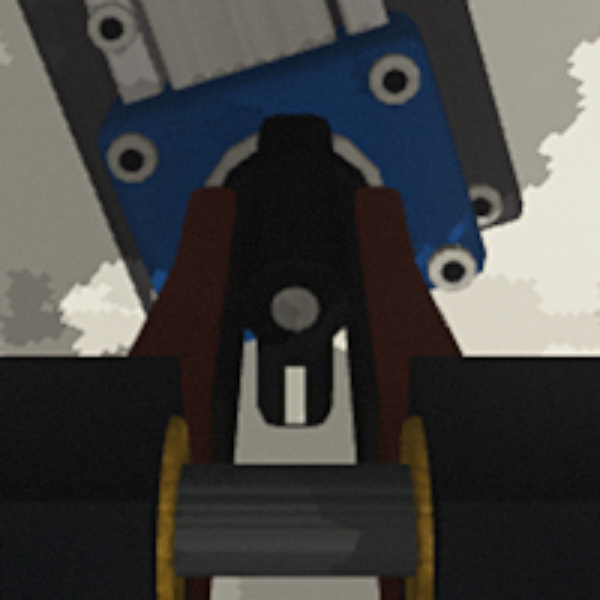

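The knob turns with the tool: the tick is still in line at (295,395) and the blue housing has rotated relative to it. Its round boss explains the 16 mm opening. I'll keep turning.

>>> apply_moves(motion=[{"claw":6,"dx":0,"dy":0,"dz":0,"ax":0,"ay":0,"az":6},{"claw":6,"dx":0,"dy":0,"dz":0,"ax":0,"ay":0,"az":12},{"claw":6,"dx":0,"dy":0,"dz":0,"ax":0,"ay":0,"az":18},{"claw":6,"dx":0,"dy":0,"dz":0,"ax":0,"ay":0,"az":24},{"claw":6,"dx":0,"dy":0,"dz":0,"ax":0,"ay":0,"az":30},{"claw":6,"dx":0,"dy":0,"dz":0,"ax":0,"ay":0,"az":36},{"claw":6,"dx":0,"dy":0,"dz":0,"ax":0,"ay":0,"az":42},{"claw":6,"dx":0,"dy":0,"dz":0,"ax":0,"ay":0,"az":48},{"claw":6,"dx":0,"dy":0,"dz":0,"ax":0,"ay":0,"az":54},{"claw":6,"dx":0,"dy":0,"dz":0,"ax":0,"ay":0,"az":60},{"claw":6,"dx":0,"dy":0,"dz":0,"ax":0,"ay":0,"az":65},{"claw":6,"dx":0,"dy":0,"dz":0,"ax":0,"ay":0,"az":65}])

```text
time_s: 5.83
eef_pos: [0.4437, -0.0425, 0.0495]
tcp_rot: [-0.0, 0.97, -0.241, 0.0]
force: [0.1, 0.8, 6.3]
grip_width: 0.0161
gripper_force: 40.0
```

Run:
```python
from h import *
s=ctrl.read_state(); print(s["moment"],s["force"],s["grip_width"],s["q"][5],yaw(rot(s["tcp_rot"])[:,0])-52.2)
```

```text
[0.1302041  0.26422714 0.14613737] [0.13307656 0.76296701 6.32822822] 0.016118418516349875 1.936489289964843 -80.14987701259741
```

>>> apply_moves(motion=[{"claw":6,"dx":0,"dy":0,"dz":0,"ax":0,"ay":0,"az":4},{"claw":6,"dx":0,"dy":0,"dz":0,"ax":0,"ay":0,"az":8},{"claw":6,"dx":0,"dy":0,"dz":0,"ax":0,"ay":0,"az":12},{"claw":6,"dx":0,"dy":0,"dz":0,"ax":0,"ay":0,"az":12}])

```text
time_s: 6.17
eef_pos: [0.4437, -0.0425, 0.0495]
tcp_rot: [-0.0, 0.94, -0.341, 0.0]
force: [-0.1, -0.1, 6.0]
grip_width: 0.0161
gripper_force: 40.0
```

Run:
```python
from h import *
s=ctrl.read_state(); print(s["moment"],s["force"],s["grip_width"],s["q"][5],yaw(rot(s["tcp_rot"])[:,0])-52.2)
```

```text
[0.20505842 0.24145482 0.18113488] [-0.104783   -0.11115772  5.96167303] 0.016061001461383714 2.1448867027360285 -92.08891957081954
```

>>> apply_moves(motion=[{"claw":6,"dx":0,"dy":0,"dz":0,"ax":0,"ay":0,"az":2},{"claw":6,"dx":0,"dy":0,"dz":0,"ax":0,"ay":0,"az":4},{"claw":6,"dx":0,"dy":0,"dz":0,"ax":0,"ay":0,"az":4}])

```text
time_s: 6.42
eef_pos: [0.4437, -0.0424, 0.0495]
tcp_rot: [-0.0, 0.928, -0.373, 0.0]
force: [-0.4, 1.2, 6.3]
grip_width: 0.0166
gripper_force: 40.0
```

Run:
```python
from h import *
s=ctrl.read_state(); print(s["moment"],s["force"],s["grip_width"],s["q"][5],yaw(rot(s["tcp_rot"])[:,0])-52.2)
```

```text
[0.21527447 0.19841608 0.27594111] [-0.36456372  1.18395548  6.32835111] 0.016554357341880595 2.2127798329427617 -95.97463498589715
```

>>> apply_moves(motion=[{"claw":6,"dx":0,"dy":0,"dz":0,"ax":0,"ay":0,"az":2},{"claw":6,"dx":0,"dy":0,"dz":0,"ax":0,"ay":0,"az":4},{"claw":6,"dx":0,"dy":0,"dz":0,"ax":0,"ay":0,"az":4}])

```text
time_s: 6.67
eef_pos: [0.4441, -0.0427, 0.0495]
tcp_rot: [0.0, 0.915, -0.405, 0.0]
force: [0.0, -1.1, 5.7]
grip_width: 0.0157
gripper_force: 40.0
```

Run:
```python
from h import *
s=ctrl.read_state(); print(s["moment"],s["force"],s["grip_width"],s["q"][5],yaw(rot(s["tcp_rot"])[:,0])-52.2)
```

```text
[-0.29824611  0.05924078  0.23293064] [ 0.01220521 -1.0791626   5.70083614] 0.015745525160602375 2.281975833770651 -99.92465047278318
```

>>> apply_moves(motion=[{"claw":4,"dx":0,"dy":0,"dz":0,"ax":0,"ay":0,"az":0},{"claw":4,"dx":0,"dy":0,"dz":0,"ax":0,"ay":0,"az":2},{"claw":4,"dx":0,"dy":0,"dz":0,"ax":0,"ay":0,"az":4},{"claw":4,"dx":0,"dy":0,"dz":0,"ax":0,"ay":0,"az":4}], squeeze=60)

```text
time_s: 7.0
eef_pos: [0.4434, -0.0421, 0.0495]
tcp_rot: [-0.0, 0.9, -0.437, -0.0]
force: [-1.0, 3.3, 9.2]
grip_width: 0.0157
gripper_force: 60.0
```

Run:
```python
from h import *
s=ctrl.read_state(); print(s["moment"],s["force"],s["grip_width"],s["q"][5],yaw(rot(s["tcp_rot"])[:,0])-52.2)
im=ctrl.snapshot("wrist"); cv2.imwrite("pics/w4.png",cv2.resize(im[180:380,220:420],None,fx=3,fy=3)[:,:,::-1])
```

```text
[ 0.59729017  0.33521318 -0.07532586] [-0.98827443  3.26801167  9.15331729] 0.015669010694443524 2.351707315340303 -103.98676400716292
```

View pics/w4.png

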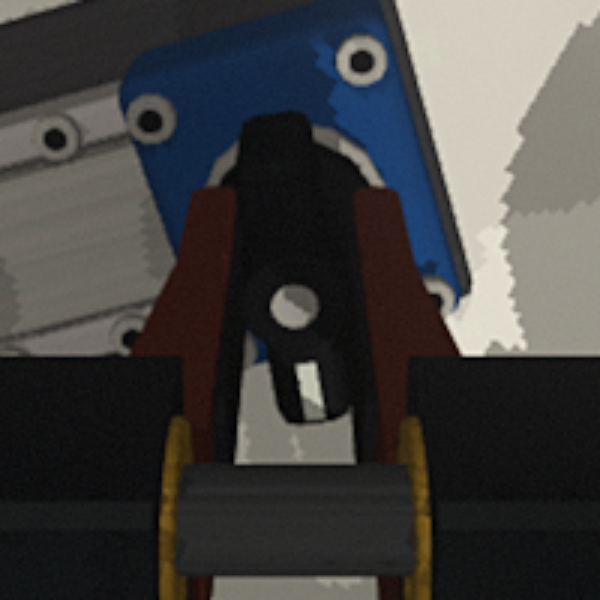

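The wing has slipped about 9° in the fingers (its tick is now at (312,390), tilted). So the knob stopped at about 94–95° of turn, which is the end stop at 1.7. I'll release, raise and go to the lid.

>>> apply_moves(motion=[{"claw":40,"dx":0,"dy":0,"dz":0,"ax":0,"ay":0,"az":0},{"claw":40,"dx":0,"dy":0,"dz":0,"ax":0,"ay":0,"az":0},{"claw":40,"dx":0,"dy":0,"dz":0,"ax":0,"ay":0,"az":0},{"claw":40,"dx":0,"dy":0,"dz":-1,"ax":0,"ay":0,"az":0},{"claw":60,"dx":0,"dy":0,"dz":-2,"ax":0,"ay":0,"az":0},{"claw":87,"dx":0,"dy":0,"dz":-3,"ax":0,"ay":0,"az":0},{"claw":87,"dx":0,"dy":0,"dz":-4,"ax":0,"ay":0,"az":0},{"claw":87,"dx":0,"dy":0,"dz":-4,"ax":0,"ay":0,"az":0}])

```text
time_s: 7.72
eef_pos: [0.4465, -0.0429, 0.1738]
tcp_rot: [-0.001, 0.9, -0.436, 0.004]
force: [1.2, -0.6, 0.5]
grip_width: 0.0631
gripper_force: 0.0
```

Run:
```python
from h import *
s=ctrl.read_state(); print(s["eef_pos"]); plan([.509,.0515,.175],-106)
```

```text
[ 0.44654595 -0.04290112  0.17377982]
d [-1.178 -3.584 -0.027] a [ -0.21  -0.41 -35.69]
```

>>> apply_moves(motion=[{"claw":87,"dx":-1.2,"dy":-3.6,"dz":0,"ax":0,"ay":0,"az":-35.7},{"claw":87,"dx":-1.2,"dy":-3.6,"dz":0,"ax":0,"ay":0,"az":-35.7},{"claw":87,"dx":-1.2,"dy":-3.6,"dz":0,"ax":0,"ay":0,"az":-35.7},{"claw":87,"dx":-1.2,"dy":-3.6,"dz":0,"ax":0,"ay":0,"az":-35.7},{"claw":87,"dx":-1.2,"dy":-3.6,"dz":0,"ax":0,"ay":0,"az":-35.7},{"claw":87,"dx":-1.2,"dy":-3.6,"dz":0,"ax":0,"ay":0,"az":-35.7},{"claw":87,"dx":-1.2,"dy":-3.6,"dz":0,"ax":0,"ay":0,"az":-35.7},{"claw":87,"dx":-1.2,"dy":-3.6,"dz":0,"ax":0,"ay":0,"az":-35.7}])

```text
time_s: 8.38
eef_pos: [0.5055, 0.0524, 0.1688]
tcp_rot: [0.0, 0.99, -0.141, -0.001]
force: [-0.6, 0.5, 0.1]
grip_width: 0.0867
gripper_force: 0.0
```

```bash
cat > lid.py <<'E'
from h import *
s=ctrl.read_state(); im=ctrl.snapshot("wrist"); cv2.imwrite("pics/w5.png",im[:,:,::-1]); C=cam("wrist",s)
print(s["q"].round(2),s["eef_pos"].round(4),yaw(rot(s["tcp_rot"])[:,1]))
m=red(im,60); cs,_=cv2.findContours(m,0,1)
for c in cs:
    if cv2.contourArea(c)<1500: continue
    (u,v),r=cv2.minEnclosingCircle(c); P=ray(C,(u,v),.082); E=ray(C,(u+r,v),.082)
    print("lid px",u,v,r,P.round(4),"R",np.linalg.norm(E-P))
    mk=np.zeros_like(m); cv2.drawContours(mk,[cv2.convexHull(c)],-1,1,-1); mk=cv2.erode(mk,np.ones((5,5)))
    w=((im.min(2)>110)&(mk>0)).astype(np.uint8)
    for b in blobs(w,6): print(" tick",b,yaw(ray(C,b[0],.082)-P))
E
python3 lid.py
```

```text
[0.08 0.33 1.93 0.   0.89 1.93] [0.5055 0.0524 0.1688] -106.23127297513975
lid px 217.0 386.0 42.0595817565918 [0.3732 0.1817 0.082 ] R 0.036568748657591486
lid px 316.2139892578125 198.8178253173828 38.881011962890625 [0.5122 0.0513 0.082 ] R 0.028324364901234994
 tick (array([302.7, 183.6]), [299, 179, 8, 10, 34]) 24.184770956825144
lid px 532.3740234375 154.6968536376953 25.175920486450195 [ 0.5009 -0.1034  0.082 ] R 0.01765876842730887
 tick (array([524. , 150.9]), [522, 150, 5, 3, 10]) 50.967567174236045
```

View pics/w5.png

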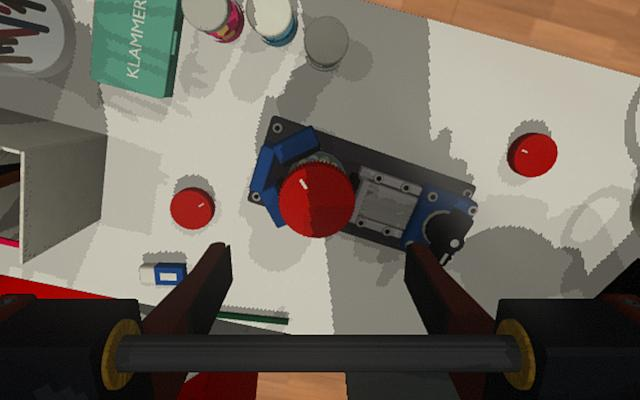

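View: target lid at (316,199), tick at (303,184), knob button at about (454,243), loose smaller lids at (192,208) and (532,155). I'll correct the lid position against the knob axis found by the grip.

```bash
cat > /tmp/a.py <<'E'
from h import *
im=cv2.imread("pics/w5.png")[:,:,::-1].copy()
s=ctrl.read_state(); print(s["eef_pos"])
p=np.array([.5055,.0524,.1688]); s["eef_pos"]=p; C=cam("wrist",s)
g=im[225:265,430:475]; 
for b in blobs((g.min(2)>100).astype(np.uint8),4): print("button?",b[0]+[430,225],b[1],ray(C,b[0]+[430,225],.069).round(4))
m=red(im,60)[140:260,260:370]
print("rows",np.where(m.any(1))[0][[0,-1]]+140,"cols",np.where(m.any(0))[0][[0,-1]]+260)
m=red(im,110)[140:260,260:370]
print("rows",np.where(m.any(1))[0][[0,-1]]+140,"cols",np.where(m.any(0))[0][[0,-1]]+260)
for q in([.5095,.0505],[.5122,.0513],[.5097,.053]):
  a=np.linspace(0,6.28,60); e=np.array([proj(C,[q[0]+.028*np.cos(t),q[1]+.028*np.sin(t),.082]) for t in a]); print(q,"pred rows",e[:,1].min(),e[:,1].max(),"cols",e[:,0].min(),e[:,0].max())
im=cv2.imread("pics/w1.png")[:,:,::-1].copy(); s1=np.load("w1.npy",allow_pickle=True)[0]; C1=cam("wrist",s1)
c=max(cv2.findContours(red(im[:,250:380].copy(),60),0,1)[0],key=cv2.contourArea)[:,0,:]+[250,0]; c=c[c[:,1]>2]
P=np.array([ray(C1,q,.082)[:2] for q in c]); x=np.linalg.lstsq(np.c_[2*P,np.ones(len(P))],(P**2).sum(1),rcond=None)[0]; print("w1 fit",x[:2],np.sqrt(x[2]+x[:2]@x[:2]))
E
python3 /tmp/a.py
```

```text
[0.50570181 0.05231502 0.16893963]
button? [468.4 240.1] [25, 0, 20, 33, 171] [ 0.442  -0.0541  0.069 ]
button? [454.1 243. ] [21, 15, 7, 7, 41] [ 0.4426 -0.0428  0.069 ]
button? [465.8 248.5] [34, 22, 4, 4, 6] [ 0.4353 -0.051   0.069 ]
button? [473.4 250.2] [43, 24, 2, 4, 5] [ 0.4321 -0.0566  0.069 ]
button? [451.2 260. ] [17, 31, 8, 9, 26] [ 0.4285 -0.038   0.069 ]
button? [460.7 257.7] [26, 31, 11, 5, 22] [ 0.4284 -0.0457  0.069 ]
button? [467.9 262.2] [34, 34, 10, 6, 20] [ 0.4228 -0.0507  0.069 ]
button? [458.1 262.6] [26, 37, 6, 3, 8] [ 0.4246 -0.043   0.069 ]
rows [160 237] cols [278 354]
rows [169 237] cols [278 320]
[0.5095, 0.0505] pred rows 164.01169175741762 237.35438015122722 cols 280.01960357922337 356.7057220387528
[0.5122, 0.0513] pred rows 160.6921487682542 234.43096464643864 cols 277.8311347606385 354.7217978196779
[0.5097, 0.053] pred rows 164.71380584994813 237.972447448313 cols 276.67907594618123 353.3176665920632
w1 fit [0.50918204 0.05028663] 0.027697045277829062
```

Run:
```python
from h import *
plan([.5102,.0520,.060],-106)
```

```text
d [ 0.149 -0.033  3.631] a [ 0.01  0.03 -0.21]
```

>>> apply_moves(motion=[{"claw":87,"dx":0.15,"dy":-0.03,"dz":1,"ax":0,"ay":0,"az":0},{"claw":87,"dx":0.15,"dy":-0.03,"dz":2,"ax":0,"ay":0,"az":0},{"claw":87,"dx":0.15,"dy":-0.03,"dz":2.6,"ax":0,"ay":0,"az":0},{"claw":87,"dx":0.15,"dy":-0.03,"dz":2.6,"ax":0,"ay":0,"az":0},{"claw":87,"dx":0.15,"dy":-0.03,"dz":2.6,"ax":0,"ay":0,"az":0}])

```text
time_s: 8.85
eef_pos: [0.5099, 0.0519, 0.0908]
tcp_rot: [0.0, 0.99, -0.14, -0.001]
force: [-0.6, 0.0, -0.8]
grip_width: 0.0871
gripper_force: 0.0
```

```bash
python3 lid.py
python3 - <<'E'
from h import *
plan([.5102,.0520,.060],-106)
E
```

```text
[0.08 0.46 1.96 0.   0.72 1.93] [0.5099 0.0519 0.0908] -106.11647543319671
lid px 158.34210205078125 244.5 28.870933532714844 [0.5376 0.13   0.082 ] R 0.015044742157579232
 tick (array([168.7, 241.9]), [166, 240, 7, 5, 19]) -91.31892684881709
lid px 317.0539855957031 247.97840881347656 53.8168830871582 [0.5128 0.0511 0.082 ] R 0.028134340231575166
 tick (array([295.5, 225. ]), [294, 223, 5, 5, 11]) 24.624566149979852
lid px 595.9732666015625 180.01144409179688 34.51087951660156 [ 0.5099 -0.091   0.082 ] R 0.016995124180947535
 tick (array([587. , 175.1]), [584, 173, 7, 5, 21]) 47.49568836964446
d [-0.022  0.008  1.058] a [-0.   -0.   -0.09]
```

>>> apply_moves(motion=[{"claw":87,"dx":0,"dy":0.0,"dz":0.5,"ax":0,"ay":0,"az":0},{"claw":87,"dx":0,"dy":0.0,"dz":1.0,"ax":0,"ay":0,"az":0},{"claw":87,"dx":0,"dy":0.0,"dz":1.03,"ax":0,"ay":0,"az":0},{"claw":70,"dx":0,"dy":0.0,"dz":1.03,"ax":0,"ay":0,"az":0},{"claw":60,"dx":0,"dy":0.0,"dz":1.03,"ax":0,"ay":0,"az":0},{"claw":50,"dx":0,"dy":0.0,"dz":1.03,"ax":0,"ay":0,"az":0},{"claw":50,"dx":0,"dy":0.0,"dz":1.03,"ax":0,"ay":0,"az":0},{"claw":50,"dx":0,"dy":0.0,"dz":1.03,"ax":0,"ay":0,"az":0},{"claw":50,"dx":0,"dy":0.0,"dz":1.03,"ax":0,"ay":0,"az":0}], squeeze=10)

```text
time_s: 9.65
eef_pos: [0.5111, 0.0522, 0.061]
tcp_rot: [0.0, 0.99, -0.139, 0.001]
force: [0.9, -0.3, 2.4]
grip_width: 0.0562
gripper_force: 10.0
```

Run:
```python
from h import *
s=ctrl.read_state(); R_=rot(s["tcp_rot"]); print("tool force",R_.T@s["force"],"tool mom",R_.T@s["moment"],s["eef_pos"],s["q"][5])
```

```text
tool force [ 0.92379886  0.05836033 -2.41169429] tool mom [-0.20245066 -0.08452397 -0.07404629] [0.51108902 0.05218698 0.06095647] 1.9290587364755327
```

Centred on the lid: opening 56.2 mm, with almost no side force. I'll tighten the grip and start unscrewing.

>>> apply_moves(motion=[{"claw":45,"dx":0,"dy":0,"dz":0,"ax":0,"ay":0,"az":0},{"claw":45,"dx":0,"dy":0,"dz":0,"ax":0,"ay":0,"az":0},{"claw":45,"dx":0,"dy":0,"dz":0,"ax":0,"ay":0,"az":-4},{"claw":45,"dx":0,"dy":0,"dz":0,"ax":0,"ay":0,"az":-8},{"claw":45,"dx":0,"dy":0,"dz":0,"ax":0,"ay":0,"az":-12},{"claw":45,"dx":0,"dy":0,"dz":0,"ax":0,"ay":0,"az":-16},{"claw":45,"dx":0,"dy":0,"dz":0,"ax":0,"ay":0,"az":-20},{"claw":45,"dx":0,"dy":0,"dz":0,"ax":0,"ay":0,"az":-20}], squeeze=45)

```text
time_s: 10.32
eef_pos: [0.5112, 0.0525, 0.0609]
tcp_rot: [-0.0, 0.999, 0.037, 0.001]
force: [-0.9, -0.3, 7.1]
grip_width: 0.0559
gripper_force: 45.0
```

```bash
cat > st.py <<'E'
from h import *
s=ctrl.read_state(); R_=rot(s["tcp_rot"]); print("tool force",(R_.T@s["force"]).round(2),"mom",(R_.T@s["moment"]).round(3),s["eef_pos"].round(4),s["q"][5].round(3),"w",s["grip_width"].round(4),"turn",(yaw(R_[:,1])+106.1).round(1))
E
python3 st.py; python3 lid.py
```

```text
[0.08 0.52 1.97 0.   0.66 1.58] [0.5112 0.0525 0.0609] -85.80905052671777
lid px 598.5 290.0 35.01795196533203 [ 0.5165 -0.0734  0.082 ] R 0.015683716695989874
 tick (array([594.5, 285. ]), [592, 282, 6, 7, 20]) 47.41239451429193
lid px 317.8339538574219 276.5756530761719 63.2239875793457 [0.5139 0.0526 0.082 ] R 0.028008465927776303
 tick (array([295.1, 255.4]), [290, 249, 12, 15, 58]) 48.12228823283285
lid px 126.83241271972656 202.5664825439453 35.446048736572266 [0.5422 0.1342 0.082 ] R 0.014718300388709792
 tick (array([141. , 205.2]), [137, 204, 9, 4, 27]) -97.07502921434649Traceback (most recent call last):
  File "st.py", line 2, in <module>
    s=ctrl.read_state(); R_=rot(s["tcp_rot"]); print("tool force",(R_.T@s["force"]).round(2),"mom",(R_.T@s["moment"]).round(3),s["eef_pos"].round(4),s["q"][5].round(3),"w",s["grip_width"].round(4),"turn",(yaw(R_[:,1])+106.1).round(1))
                                                                                                                                                                            ^^^^^^^^^^^^^^^^^^^^^
AttributeError: 'float' object has no attribute 'round'
```

```bash
sed -i 's/s\["grip_width"\].round(4)/round(s["grip_width"],4)/' st.py; python3 st.py
```

```text
tool force [ 0.09  0.3  -7.71] mom [ 0.057 -0.222 -0.115] [0.5112 0.0525 0.0609] 1.579 w 0.0556 turn 20.1
```

>>> apply_moves(motion=[{"claw":45,"dx":0,"dy":0,"dz":0,"ax":0,"ay":0,"az":-5},{"claw":45,"dx":0,"dy":0,"dz":0,"ax":0,"ay":0,"az":-10},{"claw":45,"dx":0,"dy":0,"dz":0,"ax":0,"ay":0,"az":-15},{"claw":45,"dx":0,"dy":0,"dz":0,"ax":0,"ay":0,"az":-20},{"claw":45,"dx":0,"dy":0,"dz":0,"ax":0,"ay":0,"az":-25},{"claw":45,"dx":0,"dy":0,"dz":0,"ax":0,"ay":0,"az":-30},{"claw":45,"dx":0,"dy":0,"dz":0,"ax":0,"ay":0,"az":-35},{"claw":45,"dx":0,"dy":0,"dz":0,"ax":0,"ay":0,"az":-40},{"claw":45,"dx":0,"dy":0,"dz":0,"ax":0,"ay":0,"az":-40}])

```text
time_s: 11.12
eef_pos: [0.5115, 0.0525, 0.0611]
tcp_rot: [0.0, 0.926, 0.377, 0.001]
force: [-0.6, -0.7, 7.2]
grip_width: 0.0558
gripper_force: 45.0
```

```bash
python3 st.py; python3 lid.py|grep -A1 "R 0.02"
```

```text
tool force [-0.9   0.04 -7.19] mom [ 0.119 -0.093 -0.066] [0.5115 0.0525 0.0611] 0.877 w 0.0558 turn 60.3
lid px 317.7680969238281 276.3648376464844 63.230125427246094 [0.5131 0.0549 0.082 ] R 0.028045070183821505
lid px 170.44642639160156 79.44642639160156 39.8310661315918 [0.5336 0.1521 0.082 ] R 0.01495492378902759
```

```bash
cat > jr.py <<'E'
from h import *
import sys
n=sys.argv[1]; s=ctrl.read_state(); im=ctrl.snapshot("scene"); cv2.imwrite(f"pics/s_{n}.png",im[:,:,::-1]); w=ctrl.snapshot("wrist"); cv2.imwrite(f"pics/w_{n}.png",w[:,:,::-1])
C=cam("wrist",s)
t=w[230:300,270:370].copy(); g=t.min(2); print("max min-channel",g.max())
for b in blobs((g>max(60,.7*g.max())).astype(np.uint8),5): print("tick cand",b[0]+[270,230],b[1])
for r in sys.argv[2:]:
    a=cv2.imread(f"pics/{r}.png"); b=im[:,:,::-1]
    T=a[203:215,297:318]; q=cv2.matchTemplate(b[199:219,293:322].copy(),T,cv2.TM_CCOEFF_NORMED); print(r,"jar corr",q.max(),cv2.minMaxLoc(q)[3])
E
python3 jr.py 60 scene0
```

```text
max min-channel 119
tick cand [295.6 256.4] [19, 19, 14, 16, 78]
scene0 jar corr 0.9456325 (4, 3)
```

The tick stays put in the tool frame at (295.5,256), so the lid turns with the gripper, and the jar pattern is unchanged (correlation 0.95). I'll turn further, to about 124° (2.16 rad).

>>> apply_moves(motion=[{"claw":45,"dx":0,"dy":0,"dz":0,"ax":0,"ay":0,"az":-6},{"claw":45,"dx":0,"dy":0,"dz":0,"ax":0,"ay":0,"az":-12},{"claw":45,"dx":0,"dy":0,"dz":0,"ax":0,"ay":0,"az":-18},{"claw":45,"dx":0,"dy":0,"dz":0,"ax":0,"ay":0,"az":-24},{"claw":45,"dx":0,"dy":0,"dz":0,"ax":0,"ay":0,"az":-30},{"claw":45,"dx":0,"dy":0,"dz":0,"ax":0,"ay":0,"az":-36},{"claw":45,"dx":0,"dy":0,"dz":0,"ax":0,"ay":0,"az":-42},{"claw":45,"dx":0,"dy":0,"dz":0,"ax":0,"ay":0,"az":-48},{"claw":45,"dx":0,"dy":0,"dz":0,"ax":0,"ay":0,"az":-54},{"claw":45,"dx":0,"dy":0,"dz":0,"ax":0,"ay":0,"az":-60},{"claw":45,"dx":0,"dy":0,"dz":0,"ax":0,"ay":0,"az":-64},{"claw":45,"dx":0,"dy":0,"dz":0,"ax":0,"ay":0,"az":-64}])

```text
time_s: 12.27
eef_pos: [0.5113, 0.0525, 0.061]
tcp_rot: [0.0, 0.586, 0.81, 0.001]
force: [-0.1, 0.8, 7.5]
grip_width: 0.0558
gripper_force: 45.0
```

```bash
python3 st.py; python3 jr.py 124 scene0 s_60
```

```text
tool force [ 0.78  0.13 -7.5 ] mom [ 0.191  0.032 -0.065] [0.5113 0.0525 0.061 ] -0.239 w 0.0558 turn 124.3
max min-channel 134
tick cand [295.7 256.5] [19, 19, 14, 16, 79]
scene0 jar corr 0.7335953 (5, 3)
s_60 jar corr 0.7547171 (4, 4)
```

Run:
```python
import cv2,numpy as np
o=[cv2.resize(cv2.imread(f"pics/{n}.png")[180:228,280:334],None,fx=4.8,fy=4.8,interpolation=cv2.INTER_CUBIC) for n in("scene0","s_60","s_124")]
w=[cv2.resize(cv2.imread(f"pics/{n}.png")[190:330,230:410],None,fx=1.4,fy=1.4) for n in("w_60","w_124")]
a=np.hstack(o); b=np.hstack(w); b=cv2.copyMakeBorder(b,0,0,0,a.shape[1]-b.shape[1],0)
a=np.vstack([a,b]);print(a.shape); cv2.imwrite("pics/cmp.png",a)
```

```text
(426, 777, 3)
```

View pics/cmp.png

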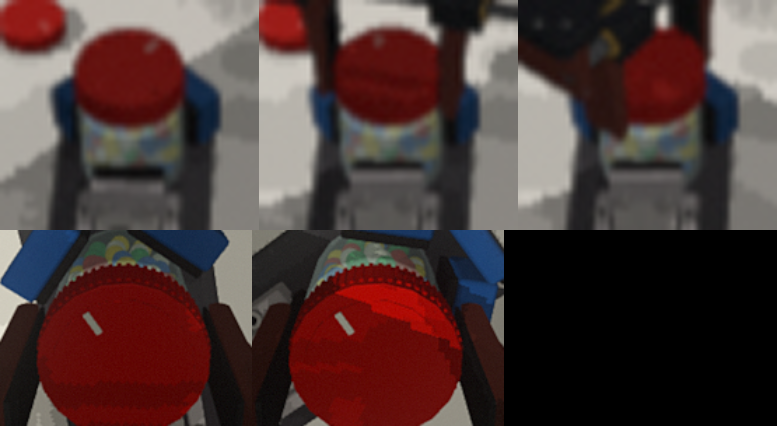

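The drop comes from the finger covering the left of the lid and jar in the third crop; the visible beads look the same. I'll lift a little and watch the force.

>>> apply_moves(motion=[{"claw":45,"dx":0,"dy":0,"dz":-0.03,"ax":0,"ay":0,"az":0},{"claw":45,"dx":0,"dy":0,"dz":-0.07,"ax":0,"ay":0,"az":0},{"claw":45,"dx":0,"dy":0,"dz":-0.1,"ax":0,"ay":0,"az":0},{"claw":45,"dx":0,"dy":0,"dz":-0.1,"ax":0,"ay":0,"az":0}])

```text
time_s: 12.7
eef_pos: [0.5104, 0.0523, 0.0633]
tcp_rot: [-0.0, 0.588, 0.809, -0.0]
force: [0.2, 0.0, -0.5]
grip_width: 0.056
gripper_force: 45.0
```

```bash
python3 st.py
python3 - <<'E'
import cv2
a,b,c=[cv2.imread(f"pics/{n}.png") for n in("scene0","s_60","s_124")]
for x,y in((a,b),(a,c),(b,c)):
    q=cv2.matchTemplate(y[203:220,301:321].copy(),x[206:216,305:317],cv2.TM_CCOEFF_NORMED); print(q.max(),cv2.minMaxLoc(q)[3])
E
```

```text
tool force [-0.    0.16  0.45] mom [-0.011 -0.092 -0.019] [0.5104 0.0523 0.0633] -0.235 w 0.056 turn 124.1
0.9114128 (4, 2)
0.9143729 (4, 2)
0.99930584 (4, 3)
```

The jar is unmoved (0.999 match on its visible half), and only the lid's weight is on the tool, so the lid is free. I'll lift straight up about 32 mm, leaving the edge about 22 mm above the rim.

>>> apply_moves(motion=[{"claw":45,"dx":0,"dy":0,"dz":-0.1,"ax":0,"ay":0,"az":0},{"claw":45,"dx":0,"dy":0,"dz":-0.2,"ax":0,"ay":0,"az":0},{"claw":45,"dx":0,"dy":0,"dz":-0.35,"ax":0,"ay":0,"az":0},{"claw":45,"dx":0,"dy":0,"dz":-0.5,"ax":0,"ay":0,"az":0},{"claw":45,"dx":0,"dy":0,"dz":-0.65,"ax":0,"ay":0,"az":0},{"claw":45,"dx":0,"dy":0,"dz":-0.8,"ax":0,"ay":0,"az":0},{"claw":45,"dx":0,"dy":0,"dz":-0.95,"ax":0,"ay":0,"az":0},{"claw":45,"dx":0,"dy":0,"dz":-1.05,"ax":0,"ay":0,"az":0},{"claw":45,"dx":0,"dy":0,"dz":-1.05,"ax":0,"ay":0,"az":0},{"claw":45,"dx":0,"dy":0,"dz":-1.05,"ax":0,"ay":0,"az":0},{"claw":45,"dx":0,"dy":0,"dz":-1.05,"ax":0,"ay":0,"az":0}])

```text
time_s: 13.62
eef_pos: [0.5105, 0.0522, 0.0948]
tcp_rot: [-0.0, 0.588, 0.809, -0.0]
force: [-0.2, 0.7, -0.4]
grip_width: 0.0561
gripper_force: 45.0
```

```bash
python3 st.py; python3 jr.py end
python3 - <<'E'
import cv2
a,b,c=[cv2.imread(f"pics/{n}.png") for n in("s_60","s_124","s_end")]
for x in (a,b):
    q=cv2.matchTemplate(c[203:222,301:321].copy(),x[208:217,305:317],cv2.TM_CCOEFF_NORMED); print(q.max(),cv2.minMaxLoc(q)[3])
E
```

```text
tool force [0.76 0.02 0.39] mom [ 0.058  0.001 -0.019] [0.5105 0.0522 0.0948] -0.235 w 0.0561 turn 124.1
max min-channel 136
tick cand [295.6 256.3] [19, 19, 14, 16, 78]
0.999252 (4, 5)
0.9993357 (4, 5)
```

```bash
python3 -c "
from station import ctrl
print(ctrl.job_done())"
```

```text
the job is handed in; nothing more can be done
None
```

The clamp knob is at its end stop and the red lid is unscrewed about 124° and held level about 22 mm above the jar's mouth; the jar did not move during the lift, and the job was handed in at about 14 s (verdict not shown).

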